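Fold the basket handle into its catches and scan the biscuit tub

ROBOT

A 7-joint arm with a two-finger parallel gripper is mounted at the origin on a cart in front of the work surface, level with it; the furniture and walls round the work are solid. World frame = base frame: x ahead of the robot, y to its left, z up, the work surface at z = 0. Lengths are in mm, angles in rad, forces in N, time in s.
With the tool pointing down it reaches from about 375 to 925 mm from the base axis. Payload 3.1 kg.
Tool frame: the origin (TCP) lies midway between the tips of the shut fingers; the grasp point (between the pads) lies 19 mm behind it; z points along the fingers, y is the line along which they close (so a half turn about z gives the same grasp; the last joint's range is limited). The gripper opens to 85 mm and grips with 20 to 120 N. Pads are 22 mm wide; open, the fingers measure 114 mm over their backs; the gripper's body (76 mm by 85 mm) begins 54 mm behind the grasp point. The pads swing forward as they close: fully open they stand 13 mm farther back than shut.
Start: joints at [-1.221, 0.383, 0.044, 1.598, -0.018, 1.161, -0.05], TCP at [281.418, 585.924, 231.269] pointing down, gripper open.
Joint ranges: [-2.61, 2.61], [-0.41, 2.15], [-1.48, 1.57], [0, 2.5], [-1.57, 4.71], [0.05, 1.97], [-2.85, 2.85]. Speed limits (rad/s): [2.79, 2.79, 3.14, 3.14, 3.14, 3.14, 3.14].

INTERFACE

Orientations are given as a rotation vector (axis times angle).
In Python, from workcell import * gives the robot as it stands. The module is installed in compiled form; this text tells all that it offers.
- The arm moves only by the tool play_rows, never from a script. Its argument "targets" is one flat list of numbers, 7 for each row, row after row: the shift along the world's x, y, z in units of 60 mm (1.0 is 60 mm), then the turn, a rotation vector about the world's x, y, z in units of 10 degrees (1.0 is 10 degrees), then the opening, from 0 (shut) to 1 (fully open). In form: [dx, dy, dz, rx, ry, rz, jaw, dx, dy, dz, rx, ry, rz, jaw, ...]. A call has exactly 8 rows; each row shifts and turns the commanded pose from where the row before left it; what a row does not reach is not made up. A row lasts 1/8 s, in which the tool goes at most 62.5 mm and 10.7 degrees, less where a joint would pass 70% of its speed; a pose out of reach is approached as far as the arm can. A call is refused whole if a number of a shift passes 1 or a number of a turn 1, either way. A call with a gripper value outside its range is refused whole. The fingers move at their own pace and stop on an object; the grip force is fixed at half the most. Time passes only in rows, so rows that do not move let the fingers close, or fill a call up. It gives the time, the measured TCP pose, the force, the opening and the grip force at its end, in the units of the state.
- get_state(): the state, without advancing time (a new reading comes with each control period).
- get_image(name): name is "scene" or "top" or "wrist"; returns the picture (480x640x3 uint8, blue, green, red); there is no depth.
- camera_params(name): a dict with "fov_y" (degrees; the focal length in pixels is half the picture's height over the tangent of half this angle, whatever the lens; pixels are square), "cx", "cy" (the principal point, pixels), "k1" (the pictures are not rectified: a ray, as slopes to the right and down, at radius r is drawn at 1 + k1 r^2 times it, then the intrinsics apply), "R" (3x3) and "t" (3): a world point X has camera coordinates R X + t; the wrist camera has in their place "mount" (4x4, takes a point from camera to tool coordinates, whose origin is the TCP and whose axes are the flange's). Camera axes: x right, y down, z forward; pixel columns grow to the right and rows downward; lengths in mm; the calibration is good to about 2 mm. A picture is of the moment at which its call begins: read the wrist's pose just before it. camera_params takes no time and is no camera call.
- sign_off(): hands the job in; it is judged then, once.
Trained networks look in the newest picture that a camera, given by its name, has taken for a name from the list of things; names that differ only in an ending like _2 or _b are one class to them, and where a whole thing is asked for, a point or a joint stands for the part that bears it (a point fixed in the world has none). Each returns a list of dicts, best first, with "p" (0 to 1); they miss things now and then, are a little off and sometimes report something else, mostly with a low value. They report only what shows in the picture. A call takes as long as a camera call. They do not tell look-alikes from the thing itself.
- regions_of(thing, camera): "mask" (480x640 bool, what is visible of it) and "rect" ([centre column, centre row, width, height] in pixels, round what is visible of it).
- landmark_of(thing, camera): "at" ([row, column] in pixels: a listed point, or the origin of a listed thing).
The state is a dict: "t": time; "qpos": joint angles; "qvel": joint speeds; "joint_efforts": joint torques, N m; "ee_pos": TCP position; "tcp_rot": TCP orientation; "ft_force": force on the tool from outside, world axes, zero at the start; "torque": the same for the moment, N m; "opening": finger opening in mm; "gripper_force": force on a finger pad.
Only numpy, scipy, OpenCV 4.12 (cv2) and the standard library are available. Lean on these libraries where they do the work, as an engineer would, in place of code of your own. Each camera call takes 0.05 s, during which the arm holds its last target. There are 200 camera calls.

TASK

Ring up the biscuits in the wire basket: swing the basket's handle over to the far rim and press it until it snaps home in both catches, out of the way. Then draw the barcode scanner up out of its cradle and tip it so that its window looks down onto the label on the tub's lid from close above. Finish holding it there, raised, still and clear of everything; leave the tub in the basket and the other things alone.

Things in the scene. Friction and masses are not known exactly. Their poses are not given: they have to be found in the camera images.
- basket: Chrome wire shop basket, 184 (its x) x 236 (y) mm, rim top 78 mm up; fixed to the counter. Origin: centre of its underside; +x points to the far rim (away from the robot within about 20 degrees). The handle's pivot line runs along y through (0, 0, 84.5) mm. Two black snap catches stand on the far rim at y = +-80 mm, up to 95 mm above the counter; between them the rim is free for a gripper.
- handle (a joint): Angle of the basket's handle, rad: 0 = level on the far rim, fully home in the catches (noses snapped over the wire; home is below 0.04); 1.57 = upright; more = leaning to the robot; range 0 to 2.4, starts 1.3 to 2.0. It stays where it is left and takes about 1 N to swing; at 0.13 it meets the sprung noses, and about 6 N pressed down at the grip snaps it home (8 N up frees it).
- handle_grip (a point): Centre of the handle's black cross-grip, a round bar 14 mm thick and 110 mm long, running along the basket's y. It moves in the basket's x-z plane on an arc of 88.5 mm radius about the pivot line: at angle a it is at (88.5 cos a, 0, 84.5 + 88.5 sin a) mm in the basket's frame. Axes turn with the handle.
- scanner: Grey cordless barcode scanner, about 0.16 kg, 145 mm tall. Handle 32 (x) x 28 (y) mm, along z; origin at the centre of its foot. On top a head 90 mm long, 50 mm wide (y), 42 mm high, its window to -x, drooping 25 degrees below level. It stands upright in the cradle, foot 12 mm above the counter, lower 56 mm in the socket, window roughly to the robot (-x, within 35 degrees).
- scanner_head (a point): Centre of the scanner's head, at (-14, 0, 118) mm in the scanner's frame, axes as the scanner's: the place to grip, across the 50 mm between the flat sides (along y). The head's top is about 24 mm above it there, its underside as far below; under the head 40 mm are free down to the cradle.
- scanner_window (a point): Centre of the scanner's dark window, at (-58, 0, 97) mm in the scanner's frame, 49 mm in front of the head's centre. Its z axis is the line of sight, out of the window; its x axis is the scanner's y. The scanner reads a label that the line of sight meets, 50 to 200 mm in front of the window, at up to 35 degrees off square.
- cradle: Black charging cradle, fixed to the counter: base 128 x 96 x 12 mm, in its middle a socket 35 (x) x 31 (y) mm inside with 6 mm walls, rim 68 mm and floor 12 mm above the counter. Origin: under the socket's centre at counter height; axes as those of the scanner standing in it. The scanner lifts straight up out of it; no lock.
- tub: Clear clamshell tub of biscuits, 144 x 202 mm, 46 mm high, lying loose in the basket, its lid 52 mm above the counter. Origin: centre of its underside; x and y nearly as the basket's.
- label_center (a point): Centre of the white square code label, 52 x 52 mm, flat on the tub's lid, 35 mm to the tub's +y side of the middle and 53 mm above the counter. z points up.
- bell: White desk bell, 66 mm wide, 50 mm high; a bystander. Origin: centre of its underside.
- sticker_roll: White roll of stickers, 62 mm wide, 26 mm high; a bystander. Origin: centre of its underside.
- phone: Phone in a red case, 75 x 149 x 11 mm, lying flat; a bystander. Origin: centre of its underside.
- marker: Black marker pen, 136 mm long, 11 mm thick; a bystander. Origin: centre of its underside.
There are look-alikes about, which are no part of the job. Leave any yellow look-alike of the scanner alone.

How it is judged (in metres and radians):
On the way, in this order (a step that is already met when the one before it is completed fails the run):
1. the basket's handle is snapped home in its catches (value of joint handle below 0.04 rad), for 0.3 s.
2. the scanner is drawn up out of the cradle in the gripper, the handle still home (value of joint handle below 0.04 rad and contact force between the fingers and scanner above 1 N and z of scanner in the frame of cradle above 0.07 m), for 0.1 s.
At the end, for the whole second after the job is handed in: Handle home (under 0.04 rad); scanner still in the fingers, touching neither cradle, basket nor tub, window 95 mm or more up; its sight line within 26 mm each way of the label's centre, label 50 to 200 mm off and within 35 degrees of square; tub in the basket (value of joint handle below 0.04 rad and contact force between the fingers and scanner above 1 N and height (world z) of scanner_window above 0.095 m and linear speed of scanner below 0.03 m/s and angular speed of scanner below 0.25 rad/s and contact force between scanner and cradle below 0.3 N and contact force between scanner and basket below 0.3 N and contact force between scanner and tub below 0.3 N and x of label_center in the frame of scanner_window between -0.026 and 0.026 m and y of label_center in the frame of scanner_window between -0.026 and 0.026 m and z of label_center in the frame of scanner_window between 0.05 and 0.2 m and angle between the z axis of scanner_window and the z axis of label_center, either way round below 0.61 rad and x of tub in the frame of basket between -0.025 and 0.025 m and y of tub in the frame of basket between -0.025 and 0.025 m and z of tub in the frame of basket below 0.025 m); the arm keeps its last pose, push and grip.
It fails at once if the desk bell was disturbed (distance of bell from where it was at the start of the episode above 0.03 m).
It fails at once if the roll of stickers was disturbed (distance of sticker_roll from where it was at the start of the episode above 0.03 m).
It fails at once if the phone was disturbed (distance of phone from where it was at the start of the episode above 0.03 m).
It fails at once if the marker pen was disturbed (distance of marker from where it was at the start of the episode above 0.03 m).
It fails at once if the tub was pressed hard (contact force between any of the arm, the fingers, scanner and tub above 15 N).
It also fails if it takes over 61 s, if anything falls off the work surface, if the arm or the gripper's body presses on something with over 40 N, if the wrist force passes 120 N, or if a joint passes its speed limit or range.

## Working session

There is one attempt and no reset: what is moved stays moved. The work goes in short steps, Python scripts to look and compute and a tool call to move; the robot and the scene stay as the last step left them, time stands still between calls to the robot, and variables do not carry over. Pictures are saved under pics/ and viewed, at most 10 in all, crops included, and the job is handed in when it is done.

Besides the shell and the picture viewer there is one more tool, called as name(argument=value, ...), one argument or row to a line, values as JSON. play_rows: Moves the arm, as the interface text tells. Its arguments: {"type":"object","properties":{"targets":{"type":"array","items":{"type":"number"}}},"required":["targets"]}

```bash
mkdir -p pics; cat > h.py <<'E'
import numpy as np, cv2
from scipy.spatial.transform import Rotation as Ro
from workcell import *
def cam(n,st=None):
    p=camera_params(n); f=240/np.tan(np.radians(p['fov_y'])/2)
    if 'mount' in p:
        st=st or get_state(); M=np.eye(4); M[:3,:3]=Ro.from_rotvec(st['tcp_rot']).as_matrix(); M[:3,3]=st['ee_pos']
        W=np.linalg.inv(M@np.array(p['mount'])); R,t=W[:3,:3],W[:3,3]
    else: R,t=np.array(p['R']),np.array(p['t'])
    return dict(f=f,c=np.array([p['cx'],p['cy']]),k=p['k1'],R=R,t=t)
def proj(c,X):
    q=c['R']@np.asarray(X,float)+c['t']; s=q[:2]/q[2]; return c['c']+c['f']*s*(1+c['k']*(s@s))
def ray(c,rc):
    d=(np.array([rc[1],rc[0]])-c['c'])/c['f']; s=d.copy()
    for _ in range(20): s=d/(1+c['k']*(s@s))
    v=c['R'].T@np.array([s[0],s[1],1]); return -c['R'].T@c['t'], v/np.linalg.norm(v)
def onz(c,rc,z):
    o,v=ray(c,rc); return o+v*(z-o[2])/v[2]
def tri(rs):
    A=sum(np.eye(3)-np.outer(v,v) for o,v in rs); b=sum((np.eye(3)-np.outer(v,v))@o for o,v in rs)
    X=np.linalg.solve(A,b); return X,[np.linalg.norm(np.cross(X-o,v)) for o,v in rs]
E
python3 - <<'E'
from h import *
np.set_printoptions(precision=1,suppress=True)
for n in ['scene','top','wrist']:
    im=get_image(n); cv2.imwrite(f'pics/{n}0.png',im)
    c=cam(n); print(n,'campos',-c['R'].T@c['t'],c['f'])
    if n=='wrist': continue
    for th in ['basket','handle_grip','scanner','scanner_head','scanner_window','cradle','tub','label_center','bell','sticker_roll','phone','marker']:
        print(th,[(np.array(d['at']),round(d['p'],2)) for d in landmark_of(th,n)][:3])
E
```

```text
scene campos [   2.1 1015.3 1317. ] 574.5253336794474
basket []
handle_grip [(array([250.6, 281.7]), 0.68)]
scanner [(array([224.6, 348.1]), 0.83)]
scanner_head [(array([195.4, 355.8]), 0.7)]
scanner_window [(array([171.1, 390.3]), 0.56)]
cradle []
tub [(array([291.9, 284.3]), 0.56)]
label_center [(array([293.9, 278. ]), 0.68)]
bell [(array([338. , 225.4]), 0.65), (array([198. , 358.2]), 0.55)]
sticker_roll [(array([173.6, 313. ]), 0.81)]
phone [(array([228.5, 252.9]), 0.88)]
marker []
top campos [ 470.1   69.3 1171.9] 475.44159618363443
basket []
handle_grip [(array([236.4, 251.7]), 0.73)]
scanner [(array([255. , 400.9]), 0.97), (array([271.1, 460.8]), 0.74), (array([255.1, 398.2]), 0.61)]
scanner_head [(array([256.7, 409.1]), 0.74), (array([265.9, 479.1]), 0.73)]
scanner_window [(array([266.6, 496.1]), 0.76), (array([277.7, 403.8]), 0.61)]
cradle [(array([254.7, 399.1]), 0.69)]
tub [(array([247.6, 263.9]), 0.59)]
label_center [(array([245.5, 243.8]), 0.72)]
bell [(array([225.3, 174.4]), 0.62)]
sticker_roll [(array([171. , 452.1]), 0.85)]
phone [(array([156. , 323.4]), 0.83), (array([246. , 263.8]), 0.73)]
marker [(array([327.7, 336.1]), 0.75)]
wrist campos [220.7 615.1 374.6] 345.3124093792349
```

View pics/scene0.png

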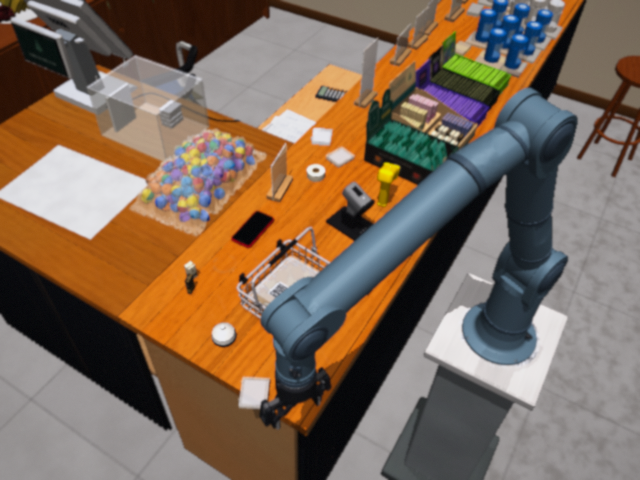

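View pics/top0.png

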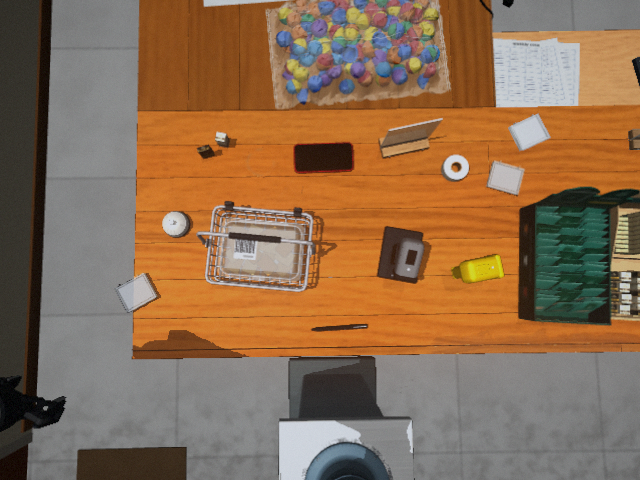

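The scene shows the basket around (285,275), the grey scanner in its cradle at (350,210), and the yellow look-alike at (388,180). In the top view the catches are at about (230,206) and (298,211), the grip runs from (226,236) to (284,241), and the cradle with the scanner is at (400,255). The yellow look-alike is at (480,268).

```bash
python3 - <<'E'
from h import *
a=cv2.imread('pics/top0.png')[190:305,185:445]; cv2.imwrite('pics/c1.png',cv2.resize(a,None,fx=3,fy=3,interpolation=cv2.INTER_CUBIC))
b=cv2.imread('pics/scene0.png')[160:340,220:420]; cv2.imwrite('pics/c2.png',cv2.resize(b,None,fx=3.3,fy=3.3,interpolation=cv2.INTER_CUBIC))
np.set_printoptions(precision=1,suppress=True)
T=cam('top');S=cam('scene')
for n,s,t in [('grip',(250.6,281.7),(236.4,251.7)),('head',(195.4,355.8),(256.7,409.1)),('tub',(291.9,284.3),(247.6,263.9)),('label',(293.9,278),(245.5,243.8)),('phone',(228.5,252.9),(156,323.4)),('bell',(338,225.4),(225.3,174.4))]:
    print(n,*tri([ray(S,s),ray(T,t)]))
E
```

```text
grip [571.9 196.4 183.3] [np.float64(0.47978602106802254), np.float64(0.47978602106822055)]
head [ 528.2 -140.3  136.7] [np.float64(0.30560852212733425), np.float64(0.30560852212733197)]
tub [566.1 191.5   2.3] [np.float64(3.526757754149366), np.float64(3.5267577541492594)]
label [564.3 233.   42. ] [np.float64(1.175640503899977), np.float64(1.1756405039000437)]
phone [789.5  39.2   5.5] [np.float64(1.3750367585654), np.float64(1.3750367585651397)]
bell [618.7 408.1   5.6] [np.float64(2.1742421694705887), np.float64(2.174242169470771)]
```

View pics/c1.png

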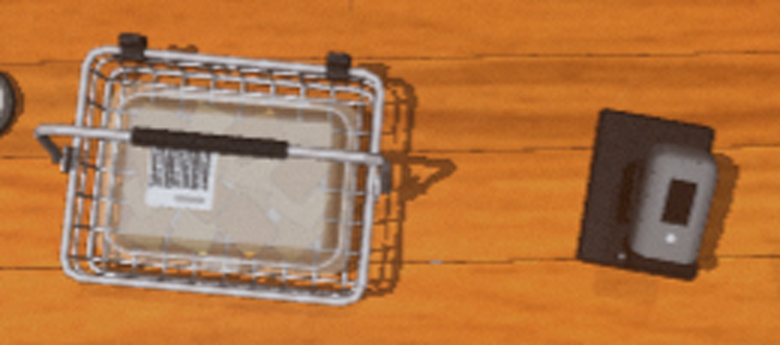

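View pics/c2.png

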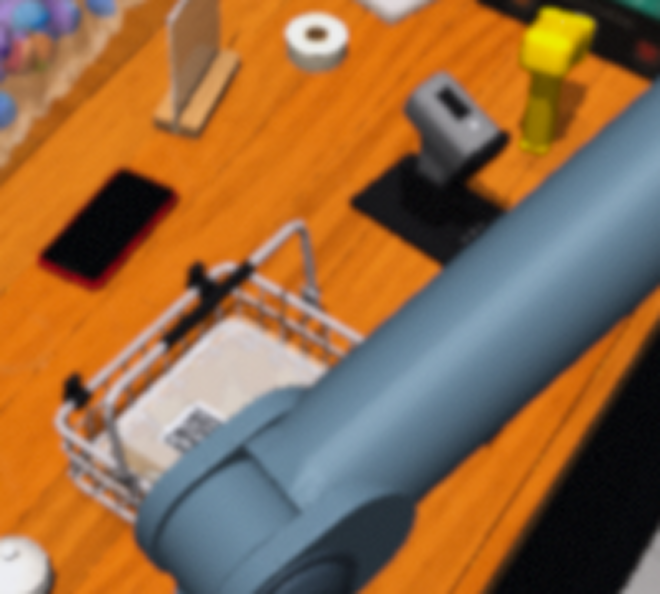

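```bash
python3 - <<'E'
from h import *
np.set_printoptions(precision=1,suppress=True)
T=cam('top');S=cam('scene')
f=lambda x,y,z:onz(T,(190+(y-1)/3,185+(x-1)/3),z)
cr=[f(*p,12) for p in [(602,108),(713,128),(695,280),(578,260)]]
print('cradle',cr,np.mean(cr,0)); 
yaw=lambda v:np.degrees(np.arctan2(v[1],v[0]))
print([yaw(cr[0]-cr[3]),yaw(cr[1]-cr[2]),yaw(cr[0]-cr[1])-90,yaw(cr[3]-cr[2])-90],[np.linalg.norm(cr[i]-cr[i-1]) for i in range(4)])
ct=[f(132,45,92),f(339,65,92)]; print('catch',ct,np.mean(ct,0),np.linalg.norm(ct[0]-ct[1]),yaw(ct[0]-ct[1])-90)
ed=[f(*p,76) for p in [(235,62),(212,290),(78,165),(370,185)]]
print('edges',ed,'c',(ed[0]+ed[1])/2,(ed[2]+ed[3])/2,np.linalg.norm(ed[0]-ed[1]),np.linalg.norm(ed[2]-ed[3]),yaw(ed[0]-ed[1]),yaw(ed[2]-ed[3])-90)
lb=[f(*p,53) for p in [(150,147),(213,152),(208,210),(145,205)]]; print('label',np.mean(lb,0))
gp=[f(133,137,173),f(288,150,173)]; print('gripends',gp,np.mean(gp,0),np.linalg.norm(gp[0]-gp[1]))
for n,c in (('top',T),('scene',S)):
  for th in ['scanner','scanner_head']:
    for d in regions_of(th,n)[:2]: print(n,th,d['rect'],d['p'])
E
```

```text
cradle [array([ 612.1, -109.7,   12. ]), array([ 594.4, -200.2,   12. ]), array([ 470.7, -181.1,   12. ]), array([488.2, -86.7,  12. ])] [ 541.4 -144.4   12. ]
[np.float64(-10.520212036284319), np.float64(-8.768773644736934), np.float64(-11.08414379483223), np.float64(-10.478054864683955)] [np.float64(126.0700489370728), np.float64(92.20184024530145), np.float64(125.15038586148407), np.float64(96.02244739078978)]
catch [array([655.6, 260.9,  92. ]), array([638.1, 103. ,  92. ])] [646.9 182.   92. ] 158.8683314170775 -6.3081091309555575
edges [array([644. , 184.1,  76. ]), array([468.4, 202.2,  76. ]), array([565.5, 304.8,  76. ]), array([547. ,  80.6,  76. ])] c [556.2 193.1  76. ] [556.3 192.7  76. ] 176.5610927041053 224.9375667457846 -5.879628840477195 -4.727024471711346
label [555.8 230.7  53. ]
gripends [array([576.3, 245.6, 173. ]), array([565.6, 137. , 173. ])] [571.  191.3 173. ] 109.20298998803867
top scanner [479.9, 268.1, 50.7, 29.3] 0.84
top scanner [407.1, 260.1, 30.6, 43.8] 0.69
top scanner_head [476.5, 269.0, 50.6, 23.6] 0.97
top scanner_head [410.0, 259.9, 30.8, 43.9] 0.9
scene scanner [387.5, 184.2, 24.0, 44.0] 0.73
scene scanner [359.9, 198.6, 33.2, 32.4] 0.63
scene scanner_head [390.8, 185.1, 18.2, 45.6] 0.91
scene scanner_head [358.3, 198.4, 33.4, 32.1] 0.85
```

```bash
python3 - <<'E'
from h import *
s=get_state();print(s['t'],s['tcp_rot'],s['opening']);R=Ro.from_rotvec(s['tcp_rot']).as_matrix();print(R.round(3))
E
```

```text
1.55 [-6.97470063e-01 -3.06315289e+00  8.79982302e-05] 85.29582541111041
[[-0.901  0.433 -0.   ]
 [ 0.433  0.901 -0.   ]
 [ 0.    -0.    -1.   ]]
```

play_rows(
  targets=[0.46,-0.8,0,0,0,0.25,0,0.46,-0.8,0,0,0,0.25,0,0.46,-0.8,0,0,0,0.25,0,0.46,-0.8,0,0,0,0.25,0,0.46,-0.8,0,0,0,0.25,0,0.46,-0.8,0,0,0,0.25,0,0.46,-0.8,0,0,0,0.25,0,0.46,-0.8,0,0,0,0.25,0],
)

```text
t: 2.55
ee_pos: [503.1, 200.4, 231.7]
tcp_rot: [0.152, 3.137, 0.001]
ft_force: [0.6, 0.6, 0.2]
opening: -0.4
gripper_force: 0.0
```

play_rows(
  targets=[0,0,-0.8,0,0,0,0,0,-0.06,-0.8,0,0,0,0,0.3,-0.03,0,0,0,0,0,0.3,-0.03,0,0,0,0,0,0.3,-0.03,0,0,0,0,0,0.3,-0.03,0,0,0,0,0,0.3,-0.03,0,0,0,0,0,0.3,-0.03,0,0,0,0,0],
)

```text
t: 3.55
ee_pos: [608.4, 187.8, 134.0]
tcp_rot: [-0.154, -3.132, 0.001]
ft_force: [-4.0, 1.0, -3.2]
opening: 0.0
gripper_force: 2.3
```

play_rows(
  targets=[0,0,0.5,0,0,0,0,0.25,-0.03,0,0,0,0,0,0.2,-0.02,0,0,0,0,0,0,0,-0.3,0,0,0,0,0.03,0,-0.3,0,0,0,0,0.03,0,-0.25,0,0,0,0,0.03,0,-0.15,0,0,0,0,0,0,0,0,0,0,0],
)

```text
t: 4.55
ee_pos: [640.4, 184.5, 102.8]
tcp_rot: [-0.154, -3.133, 0.002]
ft_force: [0.7, 0.7, -0.1]
opening: 0.1
gripper_force: 0.0
```

```bash
python3 - <<'E'
from h import *
a=get_image('top')[170:320,170:340];print(get_state()['ee_pos']); cv2.imwrite('pics/c3.png',cv2.resize(a,None,fx=4,fy=4,interpolation=cv2.INTER_CUBIC))
E
```

```text
[640.78756377 184.67724413 103.44871589]
```

View pics/c3.png

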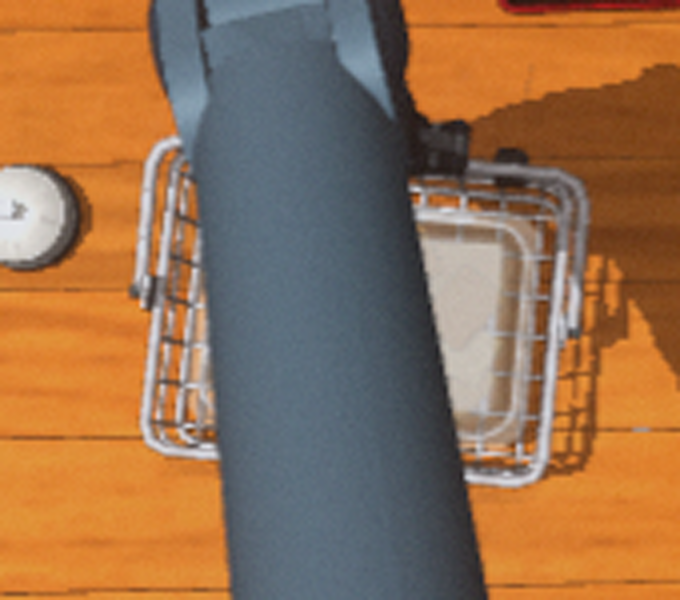

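The handle now lies over the far rim, with its right end at about (580,180) in the crop. The tool hides the grip. Next I press down.

play_rows(
  targets=[0.03,0,-0.05,0,0,0,0,0,0,-0.06,0,0,0,0,0,0,-0.06,0,0,0,0,0,0,-0.06,0,0,0,0,0,0,-0.04,0,0,0,0,0,0,0,0,0,0,0,0,0,0,0,0,0,0,0,0,0,0,0,0],
)

```text
invalid input
```

play_rows(
  targets=[0.03,0,-0.05,0,0,0,0,0,0,-0.06,0,0,0,0,0,0,-0.06,0,0,0,0,0,0,-0.06,0,0,0,0,0,0,-0.04,0,0,0,0,0,0,0,0,0,0,0,0,0,0,0,0,0,0,0,0,0,0,0,0,0,0],
)

```text
invalid input
```

play_rows(
  targets=[0.03,0,-0.05,0,0,0,0,0,0,-0.06,0,0,0,0,0,0,-0.06,0,0,0,0,0,0,-0.06,0,0,0,0,0,0,-0.04,0,0,0,0,0,0,0,0,0,0,0,0,0,0,0,0,0,0,0,0,0,0,0,0,0],
)

```text
t: 5.6
ee_pos: [645.0, 184.8, 91.2]
tcp_rot: [0.155, 3.137, 0.001]
ft_force: [-4.0, -0.3, 9.1]
opening: -0.1
gripper_force: 4.6
```

play_rows(
  targets=[0,0,-0.06,0,0,0,0,0,0,-0.04,0,0,0,0,0,0,0,0,0,0,0,0,0,0,0,0,0,0,0,0,0,0,0,0,0,0,0,0,0,0,0,0,0,0,0,0,0,0,0,0,0,0,0,0,0,0],
)

```text
t: 6.6
ee_pos: [645.2, 184.9, 90.5]
tcp_rot: [-0.155, -3.138, -0.003]
ft_force: [-10.7, -3.3, 29.6]
opening: -0.3
gripper_force: 14.9
```

play_rows(
  targets=[0,0,0.6,0,0,0,0,0,0,1,0,0,0,0,0,0,0.9,0,0,0,0,-0.3,-0.8,0,0,0,-0.1,1,-0.3,-0.8,0,0,0,-0.1,1,-0.3,-0.8,0,0,0,-0.1,1,-0.3,-0.8,0,0,0,-0.1,1,-0.3,-0.8,0,0,0,-0.05,1],
)

```text
t: 7.6
ee_pos: [553.5, -56.9, 232.7]
tcp_rot: [-0.278, -3.129, -0.0]
ft_force: [0.3, -0.8, 0.2]
opening: 85.5
gripper_force: 0.0
```

```bash
python3 - <<'E'
from h import *
np.set_printoptions(precision=1,suppress=True)
a=get_image('top')[190:290,185:345]; cv2.imwrite('pics/c4.png',cv2.resize(a,None,fx=4.5,fy=4.5,interpolation=cv2.INTER_CUBIC))
T=cam('top')
for th,z in (('handle_grip',84.5),('label_center',53)):
  for d in landmark_of(th,'top')[:2]: print(th,d['p'],onz(T,d['at'],z))
s=get_state(); print(s['ee_pos'],s['tcp_rot'])
for z in (130,): print(ray(T,(256.7,409.1))[0],onz(T,(256.7,409.1),z))
im=get_image('wrist'); cv2.imwrite('pics/w1.png',im); W=cam('wrist')
for th in ('scanner','scanner_head','scanner_window'):
  for d in landmark_of(th,'wrist')[:3]: print(th,d['p'],d['at'],onz(W,d['at'],{'scanner':12,'scanner_head':130,'scanner_window':109}[th]), proj(W,(527.8,-141.5,130)))
E
```

```text
handle_grip 0.7 [651.3 192.2  84.5]
label_center 0.88 [558.3 230.5  53. ]
[552.9 -60.1 232.9] [-0.3 -3.1  0. ]
[ 470.1   69.3 1171.9] [ 528.3 -141.8  130. ]
scanner 0.98 [207.8, 247.0] [ 541.2 -137.7   12. ] [204.  221.3]
scanner 0.61 [197.3, 112.6] [ 502.7 -280.3   12. ] [204.  221.3]
scanner_head 0.84 [220.3, 209.6] [ 527.8 -137.2  130. ] [204.  221.3]
scanner_head 0.62 [223.4, 18.5] [ 502.3 -287.1  130. ] [204.  221.3]
scanner_window 0.77 [156.9, 211.9] [ 483.6 -130.3  109. ] [204.  221.3]
```

View pics/c4.png

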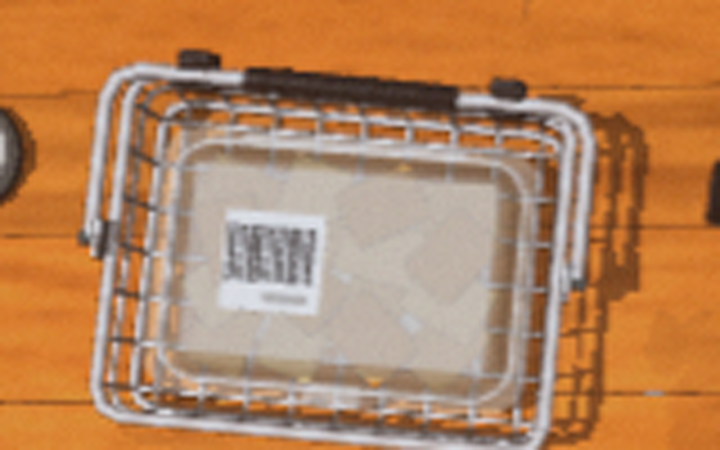

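View pics/w1.png

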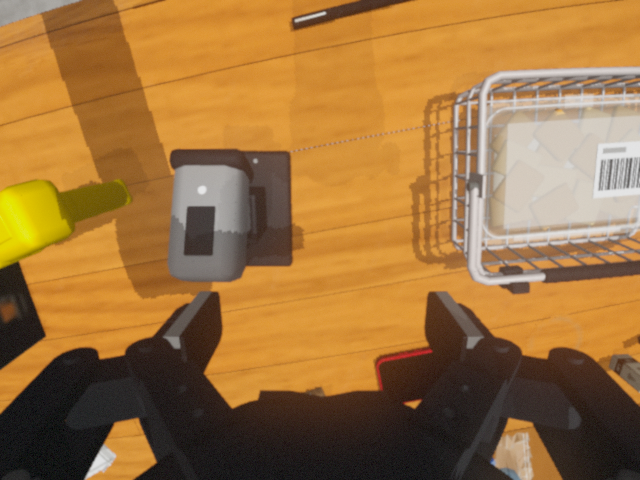

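The top crop shows the grip lying between the catches at about (350,88), so the handle is home. The wrist picture shows the grey scanner head at (210,220), the yellow look-alike beside it at (60,220), and the label at (625,170).

play_rows(
  targets=[-0.2,-0.67,0,0,0,0,1,-0.21,-0.67,0,0,0,0,1,0,0,0,0,0,0,1,0,0,-0.5,0,0,0,1,0,0,-0.5,0,0,0,1,0,0,-0.5,0,0,0,1,0,0,-0.56,0,0,0,1,0,0,0,0,0,0,1],
)

```text
t: 8.95
ee_pos: [527.9, -132.8, 106.5]
tcp_rot: [-0.271, -3.123, -0.001]
ft_force: [-0.1, 0.5, 0.3]
opening: 85.2
gripper_force: 0.0
```

play_rows(
  targets=[0,-0.12,0.04,0,0,0,1,0,0,0,0,0,0,0,0,0,0,0,0,0,0,0,0,0,0,0,0,0,0,0,0,0,0,0,0,0,0,0,0,0,0,0,0,0,0,0,0,0,0,0,0,0,0,0,0,0],
)

```text
t: 9.95
ee_pos: [531.3, -142.8, 113.5]
tcp_rot: [0.277, 3.126, 0.001]
ft_force: [-0.8, 1.2, 6.1]
opening: 49.2
gripper_force: 62.2
```

play_rows(
  targets=[0,0,0.2,0,0,0,0,0,0,0.3,0,0,0,0,0,0,0.35,0,0,0,0,0,0,0.35,0,0,0,0,0,0,0.4,0,0,0,0,0,0,0.4,0,0,0,0,0,0,0.4,0,0,0,0,0,0,0,0,0,0,0],
)

```text
t: 10.95
ee_pos: [530.7, -143.8, 258.5]
tcp_rot: [0.278, 3.125, 0.0]
ft_force: [0.1, -0.2, -2.1]
opening: 49.4
gripper_force: 62.6
```

```bash
cat > aim.py <<'E'
from h import *
L=np.array([557.5,230.6,53]); r=Ro.from_euler('z',-10,degrees=True)*Ro.from_euler('y',-TH,degrees=True) if 'TH' in globals() else None
def target(TH,D,yaw=-10,tcp=(-10.2,0,101.5)):
    r=Ro.from_euler('z',yaw,degrees=True)*Ro.from_euler('y',-TH,degrees=True)
    a=np.radians(25); z=r.apply([-np.cos(a),0,-np.sin(a)]); w=L-D*z
    o=w-r.apply([-58,0,97]); return o+r.apply(tcp),w,o,z
E
python3 - <<'E'
from aim import *
np.set_printoptions(precision=1,suppress=True)
s=get_state()
for TH in (40,50,60):
    t,w,o,z=target(TH,110); print(TH,'tcp',t,'win',w,'foot',o,'units',(t-s['ee_pos'])/60)
E
```

```text
40 tcp [636.5 216.7 186.9] win [603.3 222.5 152.7] foot [708.4 204.  115.7] units [ 1.8  6.  -1.2]
50 tcp [612.4 220.9 198.8] win [585.5 225.7 159.3] foot [695.4 206.3 141.3] units [ 1.4  6.1 -1. ]
60 tcp [586.6 225.5 206.2] win [566.9 228.9 162.6] foot [678.2 209.3 164.3] units [ 0.9  6.2 -0.9]
```

play_rows(
  targets=[0.1,0.3,0,0,0,0,0,0.15,0.55,0,-0.1,-0.5,0,0,0.2,0.6,0,-0.1,-0.6,0,0,0.2,0.6,0,-0.1,-0.6,0,0,0.2,0.6,0,-0.1,-0.6,0,0,0.2,0.6,0,-0.1,-0.6,0,0,0.2,0.6,0,-0.1,-0.6,0,0,0.1,0.4,0,-0.1,-0.5,0,0],
)

```text
t: 11.95
ee_pos: [608.1, 111.2, 253.6]
tcp_rot: [0.213, 2.437, -0.077]
ft_force: [0.3, -2.0, -1.1]
opening: 49.3
gripper_force: 62.5
```

```bash
python3 - <<'E'
from aim import *
np.set_printoptions(precision=2,suppress=True)
s=get_state(); R=Ro.from_rotvec(s['tcp_rot']); print(s['ee_pos'],s['qpos'],s['opening'],'tooldir',R.apply([0,0,1]),'y',R.apply([0,1,0]))
E
```

```text
[608.09 111.22 253.57] [-0.6   0.02  0.16  2.16  0.84  0.52  0.3 ] 49.330463273519385 tooldir [ 0.63 -0.11 -0.77] y [0.17 0.98 0.  ]
```

play_rows(
  targets=[0,0.4,0,-0.05,-0.25,0,0,0,0.5,0,-0.05,-0.25,0,0,0,0.5,0,-0.05,-0.25,0,0,0.07,0.43,0,-0.05,-0.25,0,0,0,0,-0.2,0,0,0,0,0,0,-0.25,0,0,0,0,0,0,-0.25,0,0,0,0,0,0,-0.15,0,0,0,0],
)

```text
t: 12.95
ee_pos: [612.0, 218.2, 201.6]
tcp_rot: [0.198, 2.263, -0.098]
ft_force: [0.6, 0.0, -2.0]
opening: 49.6
gripper_force: 62.5
```

```bash
python3 - <<'E'
from aim import *
np.set_printoptions(precision=2,suppress=True)
s=get_state(); R=Ro.from_rotvec(s['tcp_rot']); print(s['ee_pos'],s['opening'],'tooldir',R.apply([0,0,1]),'y',R.apply([0,1,0]))
T=cam('top');S=cam('scene')
# nominal scanner pose: tool x,y,z in scanner frame
d=R.apply([0,0,1]);y=R.apply([0,1,0]);M=np.c_[np.cross(y,-d),y,-d]
o=np.array(s['ee_pos'])-M@[-10.2,0,101.5]; w=o+M@[-58,0,97]; a=np.radians(25); z=M@[-np.cos(a),0,-np.sin(a)]
print('win',w,'z',z,'hit',w+z*(53-w[2])/z[2],'foot',o)
for n,c in (('top',T),('scene',S)):
  cv2.imwrite(f'pics/{n}5.png',get_image(n))
  for th,X in (('scanner_window',w),('scanner_head',o+M@[-14,0,118]),('scanner',o),('label_center',L)):
    print(n,th,'pred rc',proj(c,X)[::-1],[(np.array(e['at']),round(e['p'],2)) for e in landmark_of(th,n)[:3]])
t=cv2.imread('pics/top5.png')[160:310,170:370]; u=cv2.imread('pics/scene5.png')[180:330,200:400]
cv2.imwrite('pics/c5.png',cv2.resize(np.hstack([t,u]),None,fx=2,fy=2,interpolation=cv2.INTER_CUBIC))
E
```

```text
[611.96 218.25 201.58] 49.614055306538646 tooldir [ 0.75 -0.14 -0.64] y [ 0.18  0.98 -0.  ]
win [585.04 222.86 162.1 ] z [-0.26  0.04 -0.97] hit [556.05 227.53  53.  ] foot [694.86 203.19 144.07]
top scanner_window pred rc [231.64 240.63] [(array([264.6, 494.6]), 0.89), (array([231.8, 241.9]), 0.61), (array([168.1, 450.8]), 0.5)]
top scanner_head pred rc [223.15 238.06] [(array([269.8, 478.8]), 0.87), (array([224.8, 238.5]), 0.73)]
top scanner pred rc [182.66 250.92] [(array([182.6, 249.7]), 0.88), (array([272.4, 454.5]), 0.6)]
top label_center pred rc [248.45 244.38] [(array([247.9, 245.1]), 0.5)]
scene scanner_window pred rc [260.26 271.97] [(array([259.3, 270.6]), 0.85), (array([171.4, 391.1]), 0.47)]
scene scanner_head pred rc [246.03 267.89] [(array([244.2, 266.4]), 0.98), (array([174.1, 390.9]), 0.5)]
scene scanner pred rc [243.59 243.02] []
scene label_center pred rc [291.86 280.04] [(array([289.7, 279. ]), 0.56)]
```

View pics/c5.png

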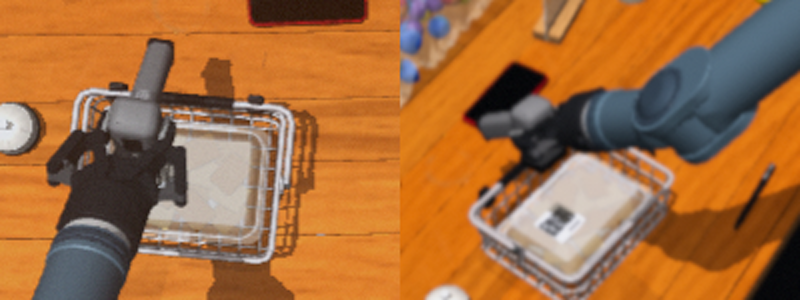

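The crop shows the scanner held above the basket with its foot forward at about (158,50), the label in view at (560,218), and the handle still home. The detections match the predicted pose to within about 2.2 px. The sight line meets the label about 3 mm off centre, so I nudge it slightly and let it settle.

play_rows(
  targets=[0.02,0.05,0,0,0,0,0,0,0,0,0,0,0,0,0,0,0,0,0,0,0,0,0,0,0,0,0,0,0,0,0,0,0,0,0,0,0,0,0,0,0,0,0,0,0,0,0,0,0,0,0,0,0,0,0,0],
)

```text
t: 14.45
ee_pos: [615.2, 220.4, 204.7]
tcp_rot: [0.201, 2.259, -0.098]
ft_force: [0.0, -0.0, -1.4]
opening: 49.4
gripper_force: 62.5
```

```bash
python3 - <<'E'
from h import *
s=get_state(); print(s['ee_pos'],s['gripper_force'],np.abs(s['qvel']).max()); print(sign_off())
E
```

```text
[615.2397176  220.39029969 204.71716296] 62.48679757118225 0.0018428818112948301
the job is handed in; nothing more can be done
None
```

I handed the job in at about 14.5 s. The handle is home in both catches, and the scanner is held still about 110 mm from the label with its sight line a few mm off the label's centre by my calculation; `sign_off()` returned no verdict.

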